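Walk a bench power supply home into its docking bay and lock it

TASK

Slide the heavy bench power supply into its docking bay by pushing on the left and right ends of its front panel in turn, changing ends when it binds and never pushing with more than about 25 N, until it is square and firmly home on both stops of the bay; keep off the knobs and terminals in the middle of the panel. The cradle's depth was never measured, so go by feel. Then swing the turn catch fully shut across the panel's left corner to lock the supply in, and leave the things round it alone.

Things in the scene. Friction and masses are not known exactly. Their poses are not given: they have to be found in the camera images.
- supply: Heavy grey bench power supply, a flat-bottomed box on the bench: 200 mm wide (y), 95 mm deep (x), 62 mm high, 0.9 to 1.35 kg, too wide to grip; sliding it takes 4 to 10 N. Origin: centre of its underside. Its front panel, with display, knobs and terminals, faces the robot (its own -x, 47.5 mm from the origin); its plain back faces the bay (+x).
- controls: All that sticks out of the middle of the front panel: two knobs, three terminals and a rocker switch, within 60 mm to either side of the middle and up to 20 mm out of the panel, between 7 and 54 mm above the bench. Not to be pressed: a few newtons at most. Same origin and axes as the supply.
- left_corner (a point): Middle of the flat rubber pad at the left (+y) end of the front panel, 83 mm from the middle, 31 mm above the bench, on the pad's face. The free strip of panel round the pad runs from 62 to 100 mm from the middle and over the whole height.
- right_corner (a point): The same at the right (-y) end of the front panel.
- bay: Two slotted bars screwed to the bench, which carry the white sheet-steel cradle of the docking bay, a U open to the robot (bay -x). Origin: on the bench, midway, where the supply's origin lies when home if the cradle is clamped at its nearest. It is clamped at an unknown place 0 to 32 mm farther in (+x), squarely: feel for the stops. Supply home: axes as the bay's, y = 0.
- bay_axis (a point): A point on the bay's middle line, on the bench, where the cradle's straight side guides begin when it is clamped at its nearest (2.5 mm beyond the bay's origin, 45 mm before the stops). Guides: up to 42 mm high, 205 mm apart, 2.5 mm room either side; before them 34 mm flares open by 12 mm a side. A supply pushed at one end turns until it binds; the other end frees it.
- stops (a point): Point between the cradle's two rubber stops (70 mm either side of the middle, 30 mm above the bench) if the cradle is clamped at its nearest: 47.5 mm beyond the bay's origin; the true stops are up to 32 mm farther. Between them a sprung contact block meets the supply's back 8 mm before home and pushes back with about 1 to 2 N.
- catch (a joint): Angle of the cradle's turn catch, rad: 0 = shut, bar across the panel's left corner, just before it; 1.57 = bar pointing out of the bay to the robot; starts open at 1.7 to 2.1 (turned away from the supply), stays where it is left (1 to 2 N at the tip). Vertical axis; shuts counter-clockwise seen from above, only if the supply is home to about 2 mm.
- catch_pivot (a point): Axis of the catch, 50 mm above the bench, if the cradle is clamped at its nearest (54 mm before, 130 mm left of the bay's origin); the true axis, a 16 mm post, is as much farther in as the home supply is. The bar is 9 mm wide, 58 mm long from the axis, 45 to 55 mm above the bench; an upright pin on it, 44 mm from the axis, 9 mm thick, tops out at 70 mm.
- sample: Bystander: upright round metal sample, 34 mm across, 45 mm high, left of the bay. Origin: centre of its underside.
- jar: Bystander: low white screw-cap jar, 45 mm across, 24 mm high, right of the bay, towards the robot. Origin: centre of its underside.
- bottle: Bystander: white plastic bottle, 49 mm across, 94 mm high, right of the bay. Origin: centre of its underside.

How it is judged:
By the outcome, as a careful person would: the job done as asked, in the order asked, and still so for the second after the job is handed in, with the robot touching nothing.
It also fails if it takes over 72 s, if anything falls off the work surface, if the arm or the gripper's body presses on something with over 40 N, if the wrist force passes 120 N, or if a joint passes its speed limit or range.

ROBOT

A 6-joint arm with a two-finger parallel gripper is mounted at the origin on a cart in front of the work surface, level with it; the furniture and walls round the work are solid. World frame = base frame: x ahead of the robot, y to its left, z up, the work surface at z = 0. Lengths are in m, angles in rad, forces in N, time in s.
With the tool pointing down it reaches from about 0.375 to 0.9 m from the base axis. Payload 3.1 kg.
Tool frame: the origin (TCP) lies between the finger pads; the fingertips stand 11 mm ahead of it and the grasp point (between the pads) lies 8 mm behind it; z points along the fingers, y is the line along which they close (so a half turn about z gives the same grasp; the last joint's range is limited). The gripper opens to 87 mm and grips with 3 to 60 N. Pads are 19 mm wide; open, the fingers measure 117 mm over their backs; the gripper's body (75 mm by 190 mm) begins 51 mm behind the grasp point.
Start: joints at [0.957, 0.527, 1.433, -0, 1.181, -0.178], TCP at [0.264, 0.567, 0.234] pointing down, gripper open.
Joint ranges: [-3.08, 3.08], [-0.75, 2.2], [0.22, 2.44], [-1.43, 4.57], [0, 2.65], [-2.85, 2.85]. Speed limits (rad/s): [2.79, 2.79, 3.14, 3.14, 3.14, 3.14].

INTERFACE

Orientations are given as a unit quaternion [x, y, z, w].
In Python, from rig import robot gives the robot as it stands.
- The arm moves only by the tool move_arm, never from a script. Its argument "moves" is text: rows parted by semicolons, each of 7 numbers parted by spaces: the shift along the tool's x, y, z in units of 100 mm (1.0 is 100 mm), then the turn, a rotation vector about the tool's x, y, z in units of 90 degrees (1.0 is 90 degrees), then the opening, from 0 (shut) to 1 (fully open). A call has 1 to 12 rows; each row is the pose to reach, as a shift and turn from the pose commanded when the call began, along the tool's axes at that moment; what a row does not reach only later rows make up. A row lasts 1/10 s, in which the tool goes at most 50 mm and 8.59 degrees, less where a joint would pass 70% of its speed; a pose out of reach is approached as far as the arm can. A call with a number of a shift or a turn outside -1 to 1 is refused whole. A call with a gripper value outside its range is refused whole. The fingers move at their own pace and stop on an object; "squeeze" is the grip in N (left out, the last holds). Time passes only in rows, so rows that repeat a pose let the fingers close. It gives the time, the measured TCP pose, the force, the opening and the grip force at its end, in the units of the state.
- robot.get_obs(): the state, without advancing time (a new reading comes with each control period).
- robot.camera(name): name is "scene" or "top"; returns a dict with "image" (400x640x3 uint8, red, green, blue), "intrinsics" (3x3 intrinsics, pixels), "dist_coeffs" ([k1, k2, p1, p2, k3] as OpenCV has them; the pictures are not rectified), "extrinsics" (4x4, takes a point from world to camera coordinates). Camera axes: x right, y up, looking along -z (the intrinsics and any distortion apply to the point x, -y, -z); pixel columns grow to the right and rows downward; lengths in m; the calibration is good to about 2 mm. A picture is of the moment at which its call begins. There is no depth.
- robot.hand_in(): hands the job in; it is judged then, once.
The state is a dict: "time": time; "q": joint angles; "joint_velocities": joint speeds; "joint_torque": joint torques, N m; "position": TCP position; "tool_rot": TCP orientation; "ft_force": force on the tool from outside, world axes, zero at the start; "moment": the same for the moment, N m; "grip_width": finger opening in m; "grip_force": force on a finger pad.
Only numpy, scipy, OpenCV 4.12 (cv2) and the standard library are available. Lean on these libraries where they do the work, as an engineer would, in place of code of your own. Each camera call takes 0.05 s, during which the arm holds its last target. There are 200 camera calls.

## Working session

There is one attempt and no reset: what is moved stays moved. The work goes in short steps, Python scripts to look and compute and a tool call to move; the robot and the scene stay as the last step left them, time stands still between calls to the robot, and variables do not carry over. Pictures are saved under pics/ and viewed, at most 10 in all, crops included, and the job is handed in when it is done.

Besides the shell and the picture viewer there is one more tool, called after "Call:" as a command line: name --argument value ..., lists and objects as JSON in quotes. move_arm: Moves the arm, as the interface text tells. Shifts and turns lie within -1 to 1; 1 stands for 100 mm of shift or 90 degrees of turn. Its arguments: {"type":"object","properties":{"moves":{"type":"string"},"squeeze":{"type":"number"}},"required":["moves"]}

```bash
mkdir -p pics; ls; python3 - <<'E'
from rig import robot
import cv2,pickle,numpy as np
d={n:robot.camera(n) for n in("scene","top")}
pickle.dump(d,open("c0.pkl","wb"))
for n in d:
    cv2.imwrite(f"pics/{n}0.png",d[n]["image"][:,:,::-1])
    print(n,d[n]["intrinsics"],d[n]["dist_coeffs"],d[n]["extrinsics"].round(4))
o=robot.get_obs();print({k:np.round(v,3) for k,v in o.items()})
E
```

```text
pics
scene [[398.61234787   0.         321.7730475 ]
 [  0.         398.61234787 196.96024711]
 [  0.           0.           1.        ]] [-0.00885667  0.          0.          0.          0.        ] [[ 0.8585 -0.5126 -0.0123 -0.5026]
 [ 0.3762  0.6135  0.6944 -0.235 ]
 [-0.3484 -0.6008  0.7195 -0.9227]
 [ 0.      0.      0.      1.    ]]
top [[461.81062861   0.         325.03530607]
 [  0.         461.81062861 197.42348959]
 [  0.           0.           1.        ]] [-0.06272707  0.          0.          0.          0.        ] [[-0.0274 -0.9995 -0.0171 -0.0242]
 [ 0.9881 -0.0296  0.151  -0.5274]
 [-0.1514 -0.0128  0.9884 -0.9142]
 [ 0.      0.      0.      1.    ]]
{'time': np.float64(0.1), 'q': array([ 0.957,  0.528,  1.434, -0.   ,  1.181, -0.178]), 'joint_velocities': array([-0.001, -0.002, -0.002, -0.001, -0.001, -0.001]), 'joint_torque': array([-1.0000e-03, -4.4099e+01, -1.7715e+01,  6.3000e-02,  5.3000e-02,
       -0.0000e+00]), 'position': array([0.263, 0.566, 0.233]), 'tool_rot': array([ 0.216,  0.976, -0.001, -0.   ]), 'ft_force': array([ 0.206, -0.058,  0.88 ]), 'moment': array([ 0.014, -0.021, -0.023]), 'grip_force': np.float64(0.0), 'grip_width': np.float64(0.087)}
```

View pics/scene0.png

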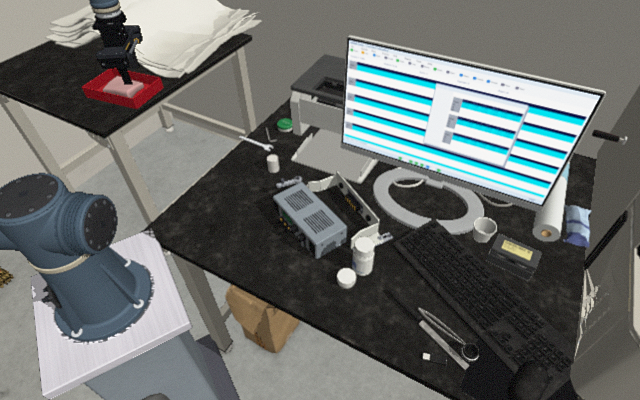

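View pics/top0.png

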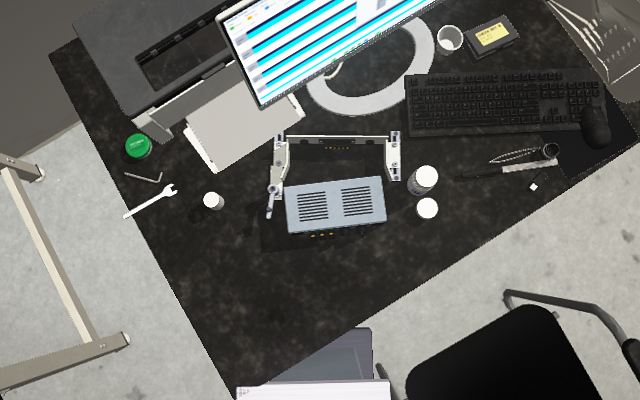

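The scene shows the supply in front of the bay. In the top view, the supply's top is at about (335,205), with corners (285,188), (381,177), (386,223), (289,233). The bay runs from (280,135) to (395,180), and the catch is at about (270,195). The bystanders are at (213,201), (425,180) and (428,208). Next I'll enlarge it and compute positions.

```bash
cat > h.py <<'E'
import cv2,numpy as np
def ray(c,px):
    p=cv2.undistortPoints(np.array(px,float).reshape(-1,1,2),c["intrinsics"],c["dist_coeffs"]).reshape(-1,2)
    E=c["extrinsics"];R,t=E[:3,:3],E[:3,3]
    d=np.c_[p[:,0],-p[:,1],-np.ones(len(p))]@R
    return -R.T@t,d
def plane(c,px,z):
    o,d=ray(c,px); return o+d*((z-o[2])/d[:,2])[:,None]
def proj(c,P):
    E=c["extrinsics"];q=np.atleast_2d(P)@E[:3,:3].T+E[:3,3]
    q=q*[1,-1,-1]
    return cv2.projectPoints(q,np.zeros(3),np.zeros(3),c["intrinsics"],c["dist_coeffs"])[0].reshape(-1,2)
def tri(c1,p1,c2,p2):
    o1,d1=ray(c1,[p1]);o2,d2=ray(c2,[p2]);d1=d1[0];d2=d2[0]
    s=np.linalg.lstsq(np.c_[d1,-d2],o2-o1,rcond=None)[0]
    a=o1+s[0]*d1;b=o2+s[1]*d2
    return (a+b)/2,np.linalg.norm(a-b)
E
python3 - <<'E'
import pickle,cv2,numpy as np
from h import *
d=pickle.load(open("c0.pkl","rb"))
t=d["top"]["image"][120:250,190:450,::-1]; s=d["scene"]["image"][145:300,230:410,::-1]
cv2.imwrite("pics/t0c.png",cv2.resize(t,None,fx=3,fy=3,interpolation=cv2.INTER_CUBIC))
cv2.imwrite("pics/s0c.png",cv2.resize(s,None,fx=3.8,fy=3.8,interpolation=cv2.INTER_CUBIC))
# supply blue-grey top face
for n in d:
    im=d[n]["image"].astype(int); 
    m=((im[:,:,2]-im[:,:,0]>8)&(im.sum(2)>330)).astype(np.uint8)
    k,l,st,c=cv2.connectedComponentsWithStats(cv2.morphologyEx(m,cv2.MORPH_OPEN,np.ones((3,3))))
    for i in range(1,k):
        if st[i,4]>300: print(n,st[i],c[i],cv2.boxPoints(cv2.minAreaRect(np.argwhere(l==i)[:,::-1].astype(np.float32))).round(1).tolist())
E
```

```text
scene [ 349   40  250   60 1174] [475.71379898  69.74105622] [[348.20001220703125, 43.5], [349.29998779296875, 38.79999923706055], [598.9000244140625, 95.0], [597.7999877929688, 99.69999694824219]]
scene [ 348   60  239  101 3244] [489.79069051 113.05147965] [[337.29998779296875, 100.80000305175781], [348.6000061035156, 57.70000076293945], [586.5, 120.0999984741211], [575.2000122070312, 163.1999969482422]]
scene [346  77  87  29 535] [388.28037383  92.00373832] [[345.20001220703125, 83.80000305175781], [347.29998779296875, 75.9000015258789], [433.5, 99.4000015258789], [431.3999938964844, 107.30000305175781]]
scene [346  93  83  30 499] [386.45290581 107.78156313] [[344.29998779296875, 98.69999694824219], [346.3999938964844, 91.69999694824219], [429.5, 117.0], [427.3999938964844, 124.0]]
scene [345 107  81  30 465] [384.20215054 122.27956989] [[343.1000061035156, 112.9000015258789], [345.29998779296875, 106.19999694824219], [426.29998779296875, 132.0], [424.1000061035156, 138.6999969482422]]
scene [ 344  121  209   69 1188] [449.50420875 156.69191919] [[341.79998779296875, 128.5], [34
[... 1542 characters left out ...]
5.3000030517578, 89.0999984741211], [410.6000061035156, -2.5], [413.20001220703125, 2.0], [257.8999938964844, 93.5]]
top [247   5 110  67 628] [300.71815287  38.54140127] [[245.3000030517578, 67.0], [355.20001220703125, 3.5999999046325684], [358.29998779296875, 9.0], [248.39999389648438, 72.4000015258789]]
top [252  19 105  64 533] [303.52908068  50.92120075] [[250.6999969482422, 78.69999694824219], [355.20001220703125, 17.600000381469727], [358.0, 22.399999618530273], [253.5, 83.5]]
top [ 284  176  103   56 3031] [334.77070274 203.77301221] [[282.79998779296875, 186.10000610351562], [381.3999938964844, 174.89999389648438], [386.70001220703125, 221.0], [288.1000061035156, 232.1999969482422]]
```

View pics/t0c.png

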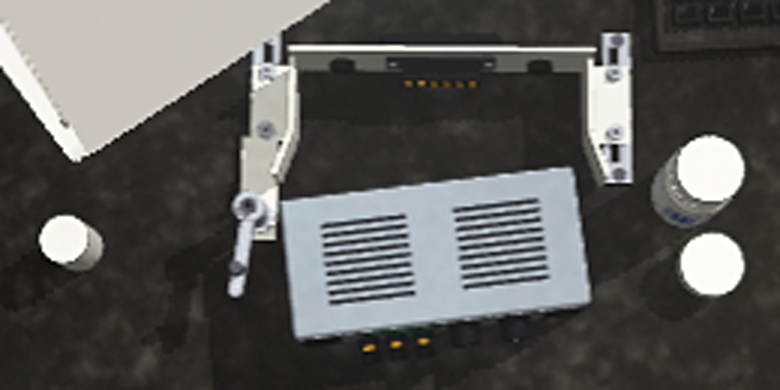

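View pics/s0c.png

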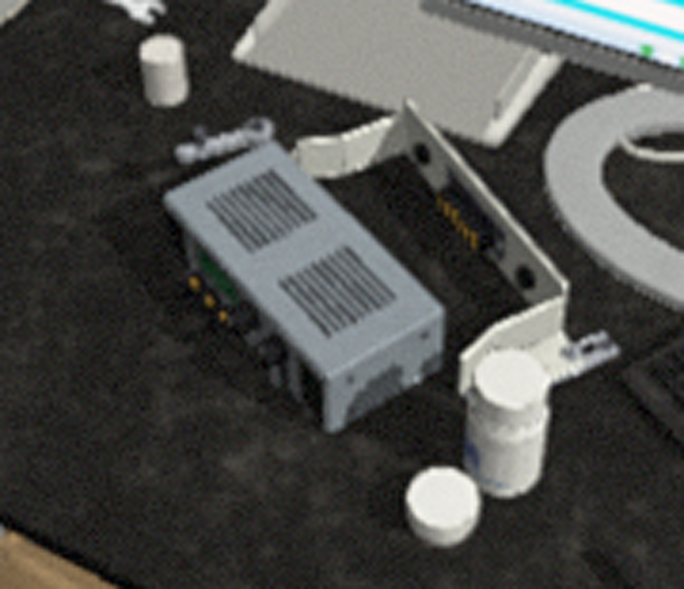

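The crops show the following. In the top crop, the supply's corners are (281,203), (574,168), (591,302), (297,340). The catch post is at (248,207), with its pin at (237,267), and the stops are at (343,66) and (540,67). In the scene crop, the supply's top corners are (167,198), (268,142), (442,308), (330,373), with the post at (265,130).

```bash
python3 - <<'E'
import pickle,numpy as np
from h import *
d=pickle.load(open("c0.pkl","rb"));T,S=d["top"],d["scene"]
t=lambda *p:(190+(p[0]-1)/3,120+(p[1]-1)/3)
s=lambda *p:(230+(p[0]-1.4)/3.8,145+(p[1]-1.4)/3.8)
for n,a,b in [("BL",(281,203),(268,142)),("BR",(574,168),(442,308)),("FR",(591,302),(330,373)),("FL",(297,340),(167,198)),
 ("stopL",(343,66),(423,153)),("stopR",(540,67),(524,275)),("panelL",(289,48),(408,102)),("panelR",(596,50),(567,290)),("post",(248,207),(265,128)),("pin",(237,267),(200,137)),("tip",(236,292),(182,155)),
 ("sample",(65,239),(162,45)),("bottle",(711,168),(511,377)),("jar",(711,264),(443,495)),("flareR",(603,185),(463,358))]:
    P,e=tri(T,t(*a),S,s(*b)); print(n,P.round(4),round(e,4))
c=plane(T,[t(*p) for p in[(281,203),(574,168),(591,302),(297,340)]],.062);print(c.round(4))
print("ctr",c.mean(0),"widths",np.linalg.norm(c-np.roll(c,-1,0),axis=1))
v=c[0]-c[1]; print("yaw",np.degrees(np.arctan2(-v[0],v[1])))
print("stops30",plane(T,[t(343,66),t(540,67)],.03).round(4))
print("post~58",plane(T,[t(248,207)],.056).round(4),"pin70",plane(T,[t(237,267)],.07).round(4),"tip55",plane(T,[t(236,292)],.055).round(4))
print("bars z~8",plane(T,[t(267,75),t(265,130),t(614,76),t(614,132)],.005).round(4))
print("flare R/L",plane(T,[t(603,185),t(590,140),t(275,180),t(297,150)],.042).round(4))
E
```

```text
BL [0.5451 0.0446 0.0633] 0.0021
BR [ 0.5634 -0.1538  0.0675] 0.0004
FR [ 0.4739 -0.1613  0.0678] 0.0029
FL [0.4554 0.0345 0.0615] 0.0043
stopL [0.6492 0.0019 0.0338] 0.0017
stopR [ 0.6429 -0.1368  0.0358] 0.0004
panelL [0.6584 0.0381 0.0524] 0.0021
panelR [ 0.6492 -0.1746  0.0537] 0.0009
post [0.5488 0.0664 0.0562] 0.0074
pin [0.5036 0.0742 0.0644] 0.0008
tip [0.4886 0.0767 0.0517] 0.0016
sample [0.5287 0.1932 0.0542] 0.0028
bottle [ 0.555  -0.2398  0.0967] 0.0005
jar [ 0.5013 -0.2508  0.0269] 0.0018
flareR [ 0.56   -0.1777  0.0418] 0.009
[[ 0.5463  0.0444  0.062 ]
 [ 0.5643 -0.1544  0.062 ]
 [ 0.473  -0.1615  0.062 ]
 [ 0.4534  0.035   0.062 ]]
ctr [ 0.50925592 -0.05910875  0.062     ] widths [0.19960803 0.09157082 0.19756769 0.09341301]
yaw 5.179327255721501
stops30 [[ 0.6495  0.0024  0.03  ]
 [ 0.6443 -0.1373  0.03  ]]
post~58 [[0.5453 0.0676 0.056 ]] pin70 [[0.5025 0.0736 0.07  ]] tip55 [[0.4875 0.0765 0.055 ]]
bars z~8 [[ 0.6515  0.0594  0.005 ]
 [ 0.6105  0.0613  0.005 ]
 [ 0.6428 -0.193   0.005 ]
 [ 0.6012 -0.1908  0.005 ]]
flare R/L [[ 0.5557 -0.176   0.042 ]
 [ 0.5877 -0.1686  0.042 ]
 [ 0.5662  0.0505  0.042 ]
 [ 0.5869  0.0349  0.042 ]]
```

Call:
move_arm --moves "-.37 -.43 0 0 0 0 0; -.75 -.86 0 0 0 0 0; -.75 -.86 0 0 0 0 0"

```text
time: 0.4
position: [0.295, 0.4526, 0.2327]
tool_rot: [0.217, 0.976, -0.002, -0.001]
ft_force: [0.6, 1.5, -0.4]
grip_width: 0.0708
grip_force: 0.0
```

Call:
move_arm --moves "-.37 -.43 0 0 0 0 0; -.75 -.86 0 0 0 0 0; -.75 -.86 0 0 0 0 0"

```text
time: 0.7
position: [0.3272, 0.3441, 0.2332]
tool_rot: [0.218, 0.976, -0.001, -0.001]
ft_force: [-0.4, -0.5, -0.7]
grip_width: 0.0467
grip_force: 0.0
```

Call:
move_arm --moves "-.37 -.43 0 0 0 0 0; -.75 -.86 0 0 0 0 0; -.75 -.86 0 0 0 0 0"

```text
time: 1.0
position: [0.3599, 0.2353, 0.2336]
tool_rot: [0.218, 0.976, -0.0, 0.0]
ft_force: [-0.2, 1.0, 0.4]
grip_width: 0.0228
grip_force: 0.0
```

Call:
move_arm --moves "-.37 -.43 0 0 0 0 0; -.75 -.86 0 0 0 0 0; -.75 -.86 0 0 0 0 0"

```text
time: 1.3
position: [0.3928, 0.1254, 0.2338]
tool_rot: [0.218, 0.976, 0.0, 0.001]
ft_force: [0.9, -0.6, 1.2]
grip_width: 0.0027
grip_force: 0.0
```

Call:
move_arm --moves "-.37 -.43 0 0 0 .1 0; -.74 -.86 0 0 0 .2 0; -.74 -.86 0 0 0 .29 0;-.74 -.86 0 0 0 .38 0;-.74 -.86 0 0 0 .47 0;-.74 -.86 0 0 0 .56 0;-.74 -.86 0 0 0 .65 0;-.74 -.86 0 0 0 .747 0;-.74 -.86 0 0 0 .747 0;-.74 -.86 0 0 0 .747 0"

```text
time: 2.3
position: [0.4217, 0.0192, 0.2336]
tool_rot: [0.719, 0.695, 0.0, 0.0]
ft_force: [-0.0, -0.1, 0.5]
grip_width: 0.0005
grip_force: 0.0
```

Call:
move_arm --moves "0 -.07 .3 0 0 0 0;0 -.07 .6 0 0 0 0;0 -.07 1 0 0 0 0;0 -.07 1 0 0 0 0"

```text
time: 2.7
position: [0.4114, 0.0199, 0.13]
tool_rot: [0.72, 0.694, -0.003, -0.005]
ft_force: [-0.3, 0.7, 0.5]
grip_width: 0.0007
grip_force: 0.0
```

Call:
move_arm --moves "0 0 .3 0 0 0 0;0 0 .6 0 0 0 0;0 0 .9 0 0 0 0;0 0 1 0 0 0 0;0 0 1 0 0 0 0;0 0 1 0 0 0 0"

```text
time: 3.3
position: [0.4152, 0.019, 0.0347]
tool_rot: [0.72, 0.694, 0.001, 0.001]
ft_force: [-0.7, -1.6, -0.4]
grip_width: 0.0003
grip_force: 0.0
```

```bash
python3 - <<'E'
from rig import robot
import cv2,pickle,numpy as np
from h import *
d={n:robot.camera(n) for n in("scene","top")}
o=robot.get_obs();print({k:np.round(v,3) for k,v in o.items()})
t=d["top"]["image"][120:250,190:450,::-1]; s=d["scene"]["image"][145:300,230:410,::-1]
a=cv2.resize(t,None,fx=2.3,fy=2.3);b=cv2.resize(s,None,fx=1.9,fy=1.9)
w=np.zeros((a.shape[0]+b.shape[0],a.shape[1],3),np.uint8);w[:a.shape[0]]=a;w[a.shape[0]:,:b.shape[1]]=b
cv2.imwrite("pics/m1.png",w)
print("monitor LL",tri(d["top"],(262,108),d["scene"],(340,149)))
E
```

```text
{'time': np.float64(3.4), 'q': array([-0.225,  0.668,  2.103,  0.   ,  0.368, -0.187]), 'joint_velocities': array([-0.   ,  0.   ,  0.004, -0.001, -0.007,  0.003]), 'joint_torque': array([-2.5000e-02, -3.3927e+01, -1.9290e+00,  2.5000e-02,  5.4000e-02,
       -2.0000e-03]), 'position': array([0.415, 0.019, 0.035]), 'tool_rot': array([0.72 , 0.694, 0.001, 0.001]), 'ft_force': array([-0.046, -0.286,  0.937]), 'moment': array([-0.098,  0.049, -0.001]), 'grip_force': np.float64(0.0), 'grip_width': np.float64(0.0)}
monitor LL (array([0.70356801, 0.08479321, 0.08507448]), np.float64(0.008421963194507304))
```

View pics/m1.png

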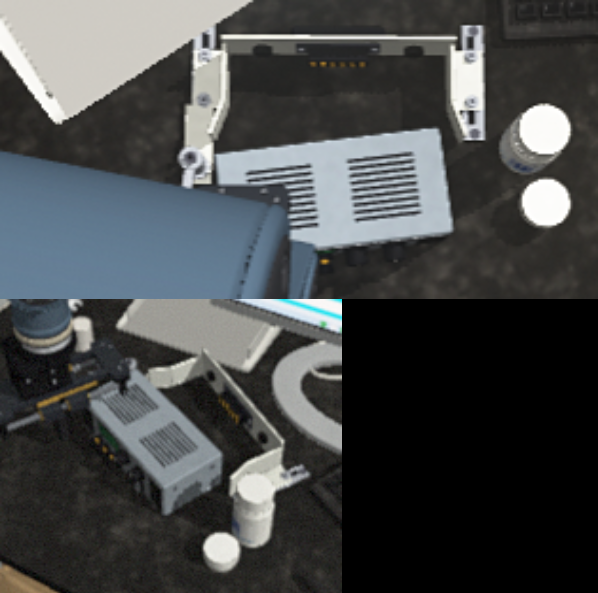

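The gripper is low in front of the left pad, with clear space around it. Next I'll push on the left end.

Call:
move_arm --moves "0 .06 0 0 0 0 0;0 .12 0 0 0 0 0;0 .18 0 0 0 0 0;0 .21 0 0 0 0 0;0 .24 0 0 0 0 0;0 .27 0 0 0 0 0;0 .30 0 0 0 0 0"

```text
time: 4.1
position: [0.4433, 0.0182, 0.0334]
tool_rot: [0.72, 0.693, -0.001, -0.001]
ft_force: [-4.0, 0.3, 0.3]
grip_width: 0.0006
grip_force: 2.1
```

Call:
move_arm --moves "0 .03 0 0 0 0 0;0 .06 0 0 0 0 0;0 .09 0 0 0 0 0"

```text
time: 4.4
position: [0.4479, 0.0192, 0.0332]
tool_rot: [0.72, 0.694, -0.003, -0.005]
ft_force: [-7.1, 3.8, 4.5]
grip_width: 0.0008
grip_force: 4.2
```

Call:
move_arm --moves "0 .03 0 0 0 0 0;0 .06 0 0 0 0 0;0 .09 0 0 0 0 0;0 .11 0 0 0 0 0;0 .11 0 0 0 0 0"

```text
time: 4.9
position: [0.4593, 0.0191, 0.0332]
tool_rot: [0.72, 0.694, -0.003, -0.005]
ft_force: [-6.8, 5.4, 4.6]
grip_width: 0.0003
grip_force: 3.5
```

```bash
cat > look.py <<'E'
from rig import robot
import cv2,numpy as np
from h import *
# supply top face (z=.062) position from the back edge line + right edge in the top view
def look(show=None):
    c=robot.camera("top"); im=c["image"].astype(int)
    m=((im[:,:,2]-im[:,:,0]>8)&(im.sum(2)>330)).astype(np.uint8)
    m[:, :275]=0;m[:,400:]=0;m[:125]=0;m[255:]=0
    # rear edge: first mask row in each column
    P=[]
    for x in range(296,376):
        r=np.flatnonzero(m[:,x])
        if len(r)>8: P.append((x,r[0]-.5))
    W=plane(c,P,.062)
    k=np.polyfit(W[:,1],W[:,0],1)
    for _ in range(4):
        e=W[:,0]-np.polyval(k,W[:,1]); W=W[abs(e)<.003]; k=np.polyfit(W[:,1],W[:,0],1)
    Q=[]
    for y in range(125,250):
        r=np.flatnonzero(m[y])
        if len(r)>15: Q.append((r[-1]+.5,y))
    R=plane(c,Q,.062)
    xr=np.polyval(k,-.15)
    R=R[(R[:,0]<xr-.015)&(R[:,0]>xr-.075)]
    o=robot.get_obs()
    print("t",o["time"],"tcp",o["position"].round(4),"f",o["ft_force"].round(1))
    print("n",len(W),"yaw",np.degrees(np.arctan(-k[0])).round(2),"back x at y=+.015,-.0675,-.15:",np.polyval(k,[.015,-.0675,-.15]).round(4),"right y",np.median(R[:,1]).round(4),len(R))
    if show:
        t=c["image"][120:250,190:450,::-1]; cv2.imwrite(show,cv2.resize(t,None,fx=3,fy=3))
if __name__=="__main__":
    import sys; look(*sys.argv[1:])
E
python3 look.py
```

```text
t 4.95 tcp [0.4593 0.0191 0.0332] f [-5.8  4.9  4. ]
n 16 yaw -1.74 back x at y=+.015,-.0675,-.15: [0.5677 0.5652 0.5627] right y -0.162 30
```

The supply is nearly square to the bay now. I'll move round to the right end.

Call:
move_arm --moves "0 -.40 0 0 0 0 0;0 -.42 0 0 0 0 0;-.4 -.42 0 0 0 0 0;-.8 -.42 0 0 0 0 0;-.82 -.42 0 0 0 0 0"

```text
time: 5.45
position: [0.4219, -0.0675, 0.0336]
tool_rot: [0.722, 0.691, 0.001, 0.003]
ft_force: [-0.1, -0.1, -0.8]
grip_width: 0.0007
grip_force: 0.0
```

Call:
move_arm --moves "-.4 0 0 0 0 0 0;-.82 0 0 0 0 0 0;-.82 .0 0 0 0 0 0;-.82 .0 0 0 0 0 0"

```text
time: 5.85
position: [0.4163, -0.1457, 0.0335]
tool_rot: [0.721, 0.692, 0.0, 0.0]
ft_force: [-0.9, 0.3, 0.9]
grip_width: 0.0007
grip_force: 0.0
```

```bash
python3 look.py pics/m2.png
```

```text
t 5.9 tcp [ 0.4157 -0.1444  0.0335] f [ 0.5 -0.2  0.6]
n 51 yaw -2.09 back x at y=+.015,-.0675,-.15: [0.6778 0.6748 0.6718] right y -0.1891 28
```

View pics/m2.png

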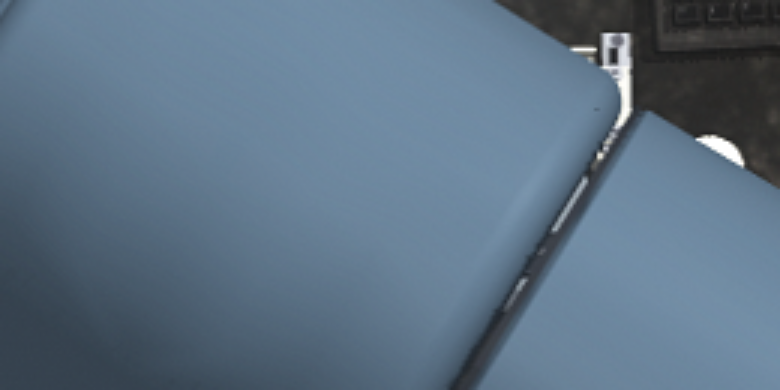

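The arm hides the supply from the top camera, so I'll go by feel from here.

Call:
move_arm --moves "0 .15 0 0 0 0 0;0 .28 0 0 0 0 0;0 .32 0 0 0 0 0;0 .35 0 0 0 0 0;0 .38 0 0 0 0 0;0 .41 0 0 0 0 0"

```text
time: 6.5
position: [0.4565, -0.1459, 0.0335]
tool_rot: [0.72, 0.694, -0.0, -0.001]
ft_force: [-0.3, -0.8, 0.4]
grip_width: 0.0001
grip_force: 0.0
```

Call:
move_arm --moves "0 .03 0 0 0 0 0;0 .06 0 0 0 0 0;0 .06 0 0 0 0 0"

```text
time: 6.8
position: [0.4609, -0.1463, 0.0334]
tool_rot: [0.72, 0.694, -0.001, -0.002]
ft_force: [-4.6, -1.7, 1.9]
grip_width: 0.0003
grip_force: 2.3
```

```bash
cat > sc.py <<'E'
from rig import robot
import cv2,sys,numpy as np
c=robot.camera("scene"); o=robot.get_obs(); print(o["time"],o["position"].round(4),o["ft_force"].round(1))
s=c["image"][145:300,230:410,::-1]
cv2.imwrite(sys.argv[1],cv2.resize(s,None,fx=3.8,fy=3.8,interpolation=cv2.INTER_CUBIC))
E
python3 sc.py pics/s3.png
```

```text
6.85 [ 0.4609 -0.1463  0.0334] [-5.2 -1.2  1.2]
```

View pics/s3.png

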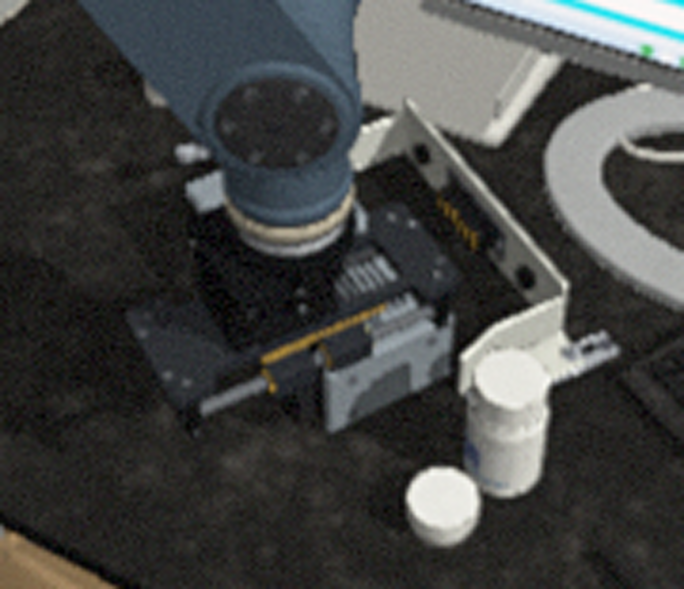

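The finger is on the right pad, and contact came at about x=0.4585. The right end is about 7 mm ahead. I'll push it a little further, then go to the left end.

Call:
move_arm --moves "0 .04 0 0 0 0 0;0 .08 0 0 0 0 0;0 .11 0 0 0 0 0;0 .11 0 0 0 0 0"

```text
time: 7.25
position: [0.4725, -0.147, 0.0334]
tool_rot: [0.72, 0.693, -0.001, -0.001]
ft_force: [-4.8, -1.9, 0.8]
grip_width: 0.0003
grip_force: 2.3
```

Call:
move_arm --moves "0 -.45 0 0 0 0 0;0 -.52 0 0 0 0 0;.4 -.52 0 0 0 0 0;.8 -.52 0 0 0 0 0;.83 -.52 0 0 0 0 0"

```text
time: 7.75
position: [0.4238, -0.0588, 0.0336]
tool_rot: [0.719, 0.695, -0.0, -0.001]
ft_force: [0.2, -0.3, -0.5]
grip_width: 0.0005
grip_force: 0.0
```

Call:
move_arm --moves ".4 0 0 0 0 0 0;.82 0 0 0 0 0 0;.82 .15 0 0 0 0 0;.82 .25 0 0 0 0 0;.82 .25 0 0 0 0 0"

```text
time: 8.25
position: [0.4568, 0.0177, 0.0338]
tool_rot: [0.721, 0.693, 0.002, 0.002]
ft_force: [-0.2, 0.2, 0.2]
grip_width: 0.0003
grip_force: 0.0
```

Call:
move_arm --moves "0 .04 0 0 0 0 0;0 .08 0 0 0 0 0;0 .12 0 0 0 0 0;0 .16 0 0 0 0 0;0 .16 0 0 0 0 0"

```text
time: 8.75
position: [0.4649, 0.0188, 0.0332]
tool_rot: [0.721, 0.693, -0.003, -0.004]
ft_force: [-6.1, 2.9, 3.7]
grip_width: 0.0006
grip_force: 3.1
```

Call:
move_arm --moves "0 .04 0 0 0 0 0;0 .08 0 0 0 0 0;0 .12 0 0 0 0 0;0 .16 0 0 0 0 0;0 .19 0 0 0 0 0;0 .22 0 0 0 0 0;0 .22 0 0 0 0 0"

```text
time: 9.45
position: [0.487, 0.0183, 0.033]
tool_rot: [0.721, 0.693, -0.002, -0.004]
ft_force: [-5.3, 5.0, 1.3]
grip_width: 0.0004
grip_force: 3.0
```

```bash
python3 sc.py pics/s4.png
```

```text
9.5 [0.487  0.0183 0.033 ] [-5.2  3.8  1.4]
```

View pics/s4.png

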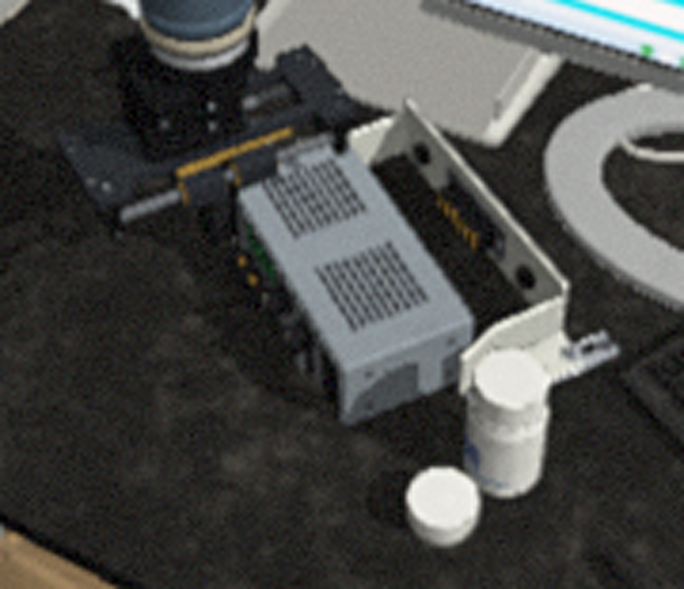

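The supply has entered the flares. In the crop its top corners are FL (240,190), BR (471,322) and FR (343,363). I'll check its pose from these.

```bash
python3 - <<'E'
import pickle
from h import *
S=pickle.load(open("c0.pkl","rb"))["scene"]
s=lambda *p:(230+(p[0]-1.4)/3.8,145+(p[1]-1.4)/3.8)
for a in [[(167,198),(330,373),(442,308),(268,142)],[(240,190),(343,363),(471,322),(348,150)]]:
    c=plane(S,[s(*p) for p in a],.062);v=c[0]-c[1]
    print(c[:,:2].round(4).tolist(),np.degrees(np.arctan2(-v[0],v[1])),c[[0,2]].mean(0))
E
```

```text
[[0.4574, 0.0334], [0.4774, -0.1578], [0.5663, -0.1501], [0.5446, 0.046]] 5.984973500936068 [ 0.51184128 -0.05831258  0.062     ]
[[0.5045, 0.0137], [0.4884, -0.1553], [0.5758, -0.1696], [0.5897, 0.0086]] -5.460061387228672 [ 0.54018652 -0.07798516  0.062     ]
```

Call:
move_arm --moves "0 -.40 0 0 0 0 0;0 -.43 0 0 0 0 0;-.4 -.43 0 0 0 0 0;-.8 -.43 0 0 0 0 0;-.82 -.43 0 0 0 0 0"

```text
time: 10.0
position: [0.4475, -0.0677, 0.0337]
tool_rot: [0.723, 0.691, 0.001, 0.002]
ft_force: [0.5, -0.1, -0.0]
grip_width: 0.0007
grip_force: 0.0
```

Call:
move_arm --moves "-.4 0 0 0 0 0 0;-.82 0 0 0 0 0 0;-.82 .1 0 0 0 0 0;-.82 .2 0 0 0 0 0;-.82 .24 0 0 0 0 0;-.82 .28 0 0 0 0 0;-.82 .32 0 0 0 0 0"

```text
time: 10.7
position: [0.4735, -0.1446, 0.0334]
tool_rot: [0.72, 0.694, -0.0, -0.001]
ft_force: [-4.2, -2.1, -0.3]
grip_width: 0.0008
grip_force: 2.1
```

Call:
move_arm --moves "0 .04 0 0 0 0 0;0 .08 0 0 0 0 0;0 .12 0 0 0 0 0;0 .16 0 0 0 0 0;0 .20 0 0 0 0 0;0 .20 0 0 0 0 0"

```text
time: 11.3
position: [0.4923, -0.1459, 0.0333]
tool_rot: [0.72, 0.694, -0.001, -0.002]
ft_force: [-4.9, -2.6, 0.8]
grip_width: 0.0003
grip_force: 2.0
```

Call:
move_arm --moves "0 -.36 0 0 0 0 0;0 -.40 0 0 0 0 0;.4 -.40 0 0 0 0 0;.8 -.40 0 0 0 0 0;.82 -.40 0 0 0 0 0"

```text
time: 11.8
position: [0.4559, -0.0594, 0.0336]
tool_rot: [0.719, 0.695, -0.0, -0.001]
ft_force: [-0.5, 0.3, -0.6]
grip_width: 0.0004
grip_force: 0.0
```

Call:
move_arm --moves ".4 0 0 0 0 0 0;.82 0 0 0 0 0 0;.82 .1 0 0 0 0 0;.82 .2 0 0 0 0 0;.82 .24 0 0 0 0 0;.82 .28 0 0 0 0 0;.82 .31 0 0 0 0 0"

```text
time: 12.5
position: [0.488, 0.0166, 0.0335]
tool_rot: [0.721, 0.693, -0.003, -0.003]
ft_force: [-8.1, -1.3, 8.5]
grip_width: 0.0002
grip_force: 5.1
```

Call:
move_arm --moves "0 .04 0 0 0 0 0;0 .08 0 0 0 0 0;0 .12 0 0 0 0 0;0 .16 0 0 0 0 0;0 .21 0 0 0 0 0;0 .21 0 0 0 0 0"

```text
time: 13.1
position: [0.5041, 0.0182, 0.0332]
tool_rot: [0.721, 0.693, -0.005, -0.008]
ft_force: [-10.6, 7.6, 9.5]
grip_width: 0.0005
grip_force: 6.7
```

```bash
python3 sc.py pics/s5.png
```

```text
13.15 [0.5041 0.0181 0.0332] [-11.7   7.8  10.7]
```

View pics/s5.png

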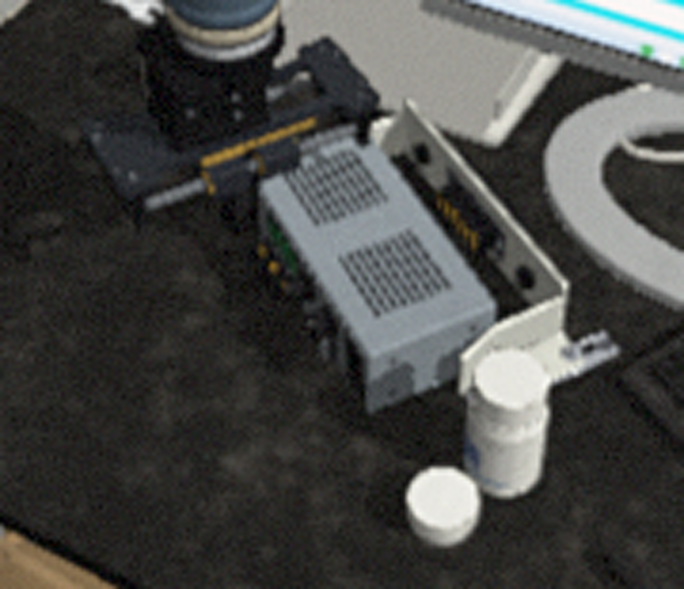

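The supply is moving into the guides, and the load rose to about 12 N. I'll change to the right end.

Call:
move_arm --moves "0 -.36 0 0 0 0 0;0 -.40 0 0 0 0 0;-.4 -.40 0 0 0 0 0;-.8 -.40 0 0 0 0 0;-.82 -.40 0 0 0 0 0"

```text
time: 13.65
position: [0.4715, -0.0692, 0.0337]
tool_rot: [0.723, 0.691, 0.001, 0.002]
ft_force: [1.1, -0.1, -0.2]
grip_width: 0.0005
grip_force: 0.0
```

Call:
move_arm --moves "-.4 0 0 0 0 0 0;-.82 0 0 0 0 0 0;-.82 .1 0 0 0 0 0;-.82 .2 0 0 0 0 0;-.82 .24 0 0 0 0 0;-.82 .28 0 0 0 0 0;-.82 .32 0 0 0 0 0"

```text
time: 14.35
position: [0.4954, -0.1453, 0.0333]
tool_rot: [0.719, 0.695, -0.002, -0.003]
ft_force: [-6.8, -3.2, 3.0]
grip_width: 0.0007
grip_force: 3.5
```

Call:
move_arm --moves "0 .04 0 0 0 0 0;0 .08 0 0 0 0 0;0 .12 0 0 0 0 0;0 .16 0 0 0 0 0;0 .16 0 0 0 0 0"

```text
time: 14.85
position: [0.5112, -0.1465, 0.0331]
tool_rot: [0.719, 0.695, -0.002, -0.003]
ft_force: [-5.3, -4.7, 1.6]
grip_width: 0.0004
grip_force: 3.2
```

Call:
move_arm --moves "0 -.36 0 0 0 0 0;0 -.38 0 0 0 0 0;.4 -.38 0 0 0 0 0;.8 -.38 0 0 0 0 0;.82 -.38 0 0 0 0 0"

```text
time: 15.35
position: [0.4773, -0.0592, 0.0335]
tool_rot: [0.718, 0.696, -0.001, -0.002]
ft_force: [-0.8, -0.1, -1.3]
grip_width: 0.0005
grip_force: 0.0
```

Call:
move_arm --moves ".4 0 0 0 0 0 0;.82 0 0 0 0 0 0;.82 .1 0 0 0 0 0;.82 .18 0 0 0 0 0;.82 .22 0 0 0 0 0;.82 .26 0 0 0 0 0;.82 .30 0 0 0 0 0"

```text
time: 16.05
position: [0.5065, 0.0165, 0.0334]
tool_rot: [0.721, 0.693, -0.004, -0.005]
ft_force: [-12.0, 2.0, 12.4]
grip_width: 0.0003
grip_force: 7.0
```

Call:
move_arm --moves "0 .04 0 0 0 0 0;0 .08 0 0 0 0 0;0 .12 0 0 0 0 0;0 .16 0 0 0 0 0;0 .16 0 0 0 0 0"

```text
time: 16.55
position: [0.5178, 0.0176, 0.0334]
tool_rot: [0.721, 0.693, -0.006, -0.009]
ft_force: [-15.7, 6.6, 16.7]
grip_width: 0.0006
grip_force: 9.5
```

Load at the left end is about 16 N, so it's binding. I'll change ends.

Call:
move_arm --moves "0 -.36 0 0 0 0 0;0 -.40 0 0 0 0 0;-.4 -.40 0 0 0 0 0;-.8 -.40 0 0 0 0 0;-.82 -.40 0 0 0 0 0"

```text
time: 17.05
position: [0.4876, -0.0701, 0.0337]
tool_rot: [0.723, 0.691, 0.001, 0.002]
ft_force: [-0.2, 1.2, -0.8]
grip_width: 0.0006
grip_force: 0.0
```

Call:
move_arm --moves "-.4 0 0 0 0 0 0;-.82 0 0 0 0 0 0;-.82 .1 0 0 0 0 0;-.82 .2 0 0 0 0 0;-.82 .24 0 0 0 0 0;-.82 .28 0 0 0 0 0;-.82 .32 0 0 0 0 0"

```text
time: 17.75
position: [0.5124, -0.1462, 0.0333]
tool_rot: [0.72, 0.694, -0.001, -0.002]
ft_force: [-7.4, -3.9, 4.5]
grip_width: 0.0003
grip_force: 4.0
```

Call:
move_arm --moves "0 .04 0 0 0 0 0;0 .07 0 0 0 0 0;0 .10 0 0 0 0 0;0 .10 0 0 0 0 0"

```text
time: 18.15
position: [0.5213, -0.1468, 0.0333]
tool_rot: [0.72, 0.694, -0.002, -0.003]
ft_force: [-5.1, -3.0, 2.4]
grip_width: 0.0005
grip_force: 2.9
```

Call:
move_arm --moves "0 -.34 0 0 0 0 0;0 -.38 0 0 0 0 0;.4 -.38 0 0 0 0 0;.8 -.38 0 0 0 0 0;.82 -.38 0 0 0 0 0"

```text
time: 18.65
position: [0.4876, -0.0602, 0.0335]
tool_rot: [0.719, 0.695, -0.001, -0.002]
ft_force: [-1.3, 0.1, -0.9]
grip_width: 0.0007
grip_force: 0.0
```

Call:
move_arm --moves ".4 0 0 0 0 0 0;.82 0 0 0 0 0 0;.82 .1 0 0 0 0 0;.82 .2 0 0 0 0 0;.82 .24 0 0 0 0 0;.82 .28 0 0 0 0 0;.82 .32 -.02 0 0 0 0"

```text
time: 19.35
position: [0.521, 0.0154, 0.0349]
tool_rot: [0.721, 0.693, -0.002, -0.003]
ft_force: [-4.6, 1.8, -0.7]
grip_width: 0.0005
grip_force: 1.7
```

Call:
move_arm --moves "0 .04 -.02 0 0 0 0;0 .08 -.03 0 0 0 0;0 .12 -.04 0 0 0 0;0 .12 -.05 0 0 0 0"

```text
time: 19.75
position: [0.5362, 0.0153, 0.0403]
tool_rot: [0.721, 0.693, -0.0, -0.0]
ft_force: [-3.6, -0.2, -2.2]
grip_width: 0.0001
grip_force: 1.6
```

Call:
move_arm --moves "0 -.36 .03 0 0 0 0;0 -.38 .05 0 0 0 0;-.4 -.38 .05 0 0 0 0;-.8 -.38 .05 0 0 0 0;-.82 -.38 .05 0 0 0 0"

```text
time: 20.25
position: [0.4997, -0.0704, 0.0363]
tool_rot: [0.722, 0.692, 0.002, 0.005]
ft_force: [0.4, 0.3, -0.8]
grip_width: 0.0002
grip_force: 0.0
```

Call:
move_arm --moves "-.4 0 0 0 0 0 0;-.82 0 0 0 0 0 0;-.82 .1 0 0 0 0 0;-.82 .2 0 0 0 0 0;-.82 .25 0 0 0 0 0;-.82 .30 0 0 0 0 0;-.82 .34 -.02 0 0 0 0"

```text
time: 20.95
position: [0.5239, -0.1462, 0.0369]
tool_rot: [0.72, 0.694, -0.001, -0.003]
ft_force: [-4.9, -0.7, -0.4]
grip_width: -0.0001
grip_force: 1.8
```

Call:
move_arm --moves "0 .04 -.01 0 0 0 0;0 .08 -.02 0 0 0 0;0 .10 -.02 0 0 0 0;0 .10 -.02 0 0 0 0"

```text
time: 21.35
position: [0.534, -0.1475, 0.0391]
tool_rot: [0.72, 0.694, -0.001, -0.002]
ft_force: [-6.0, -1.5, 0.1]
grip_width: 0.0004
grip_force: 3.0
```

Call:
move_arm --moves "0 .02 0 0 0 0 0;0 .04 0 0 0 0 0;0 .04 0 0 0 0 0"

```text
time: 21.65
position: [0.534, -0.1474, 0.039]
tool_rot: [0.719, 0.695, -0.004, -0.006]
ft_force: [-13.7, -5.8, 5.2]
grip_width: 0.0007
grip_force: 7.5
```

Call:
move_arm --moves "0 .02 0 0 0 0 0;0 .04 0 0 0 0 0;0 .04 0 0 0 0 0"

```text
time: 21.95
position: [0.5341, -0.1473, 0.039]
tool_rot: [0.719, 0.695, -0.006, -0.009]
ft_force: [-21.8, -8.3, 10.3]
grip_width: 0.0008
grip_force: 12.1
```

The right end has stopped dead at 0.534, which is where I expected home to be. Now the left end.

Call:
move_arm --moves "0 -.40 .01 0 0 0 0;0 -.46 .01 0 0 0 0;.4 -.46 .01 0 0 0 0;.8 -.46 .01 0 0 0 0;.84 -.46 .01 0 0 0 0"

```text
time: 22.45
position: [0.5014, -0.0592, 0.0388]
tool_rot: [0.719, 0.695, 0.0, -0.0]
ft_force: [-0.0, 0.4, -0.8]
grip_width: 0.0004
grip_force: 0.0
```

Call:
move_arm --moves ".4 0 0 0 0 0 0;.82 0 0 0 0 0 0;.82 .1 0 0 0 0 0;.82 .2 0 0 0 0 0;.82 .26 0 0 0 0 0;.82 .30 0 0 0 0 0;.82 .33 -.01 0 0 0 0"

```text
time: 23.15
position: [0.5351, 0.0169, 0.039]
tool_rot: [0.721, 0.693, -0.002, -0.002]
ft_force: [-4.3, 1.6, -1.0]
grip_width: 0.0001
grip_force: 1.9
```

Call:
move_arm --moves "0 .02 -.01 0 0 0 0;0 .04 -.02 0 0 0 0;0 .04 -.02 0 0 0 0"

```text
time: 23.45
position: [0.5402, 0.0173, 0.0412]
tool_rot: [0.721, 0.693, -0.001, -0.001]
ft_force: [-4.2, 0.5, -2.0]
grip_width: 0.0002
grip_force: 2.2
```

Call:
move_arm --moves "0 .02 -.005 0 0 0 0;0 .04 -.01 0 0 0 0;0 .04 -.01 0 0 0 0"

```text
time: 23.75
position: [0.5407, 0.0175, 0.0414]
tool_rot: [0.72, 0.694, -0.003, -0.004]
ft_force: [-9.9, -0.1, -2.0]
grip_width: 0.0004
grip_force: 4.2
```

Call:
move_arm --moves "0 .02 -.005 0 0 0 0;0 .04 -.01 0 0 0 0;0 .04 -.01 0 0 0 0"

```text
time: 24.05
position: [0.5407, 0.0176, 0.0416]
tool_rot: [0.72, 0.694, -0.006, -0.007]
ft_force: [-13.7, -1.9, -2.3]
grip_width: 0.0004
grip_force: 6.6
```

Call:
move_arm --moves "0 .02 -.005 0 0 0 0;0 .03 -.01 0 0 0 0;0 .03 -.01 0 0 0 0"

```text
time: 24.35
position: [0.5408, 0.0177, 0.042]
tool_rot: [0.72, 0.694, -0.008, -0.01]
ft_force: [-17.6, -1.7, -2.4]
grip_width: 0.0002
grip_force: 8.3
```

Call:
move_arm --moves "0 -.40 .06 0 0 0 0;0 -.46 .06 0 0 0 0;-.4 -.46 .06 0 0 0 0;-.8 -.46 .06 0 0 0 0;-.83 -.46 .06 0 0 0 0"

```text
time: 24.85
position: [0.5079, -0.0697, 0.0396]
tool_rot: [0.722, 0.692, 0.002, 0.005]
ft_force: [1.1, -0.9, -0.0]
grip_width: 0.0003
grip_force: 0.0
```

Call:
move_arm --moves "-.4 0 0 0 0 0 0;-.82 0 0 0 0 0 0;-.82 .1 0 0 0 0 0;-.82 .2 0 0 0 0 0;-.82 .26 0 0 0 0 0;-.82 .32 0 0 0 0 0;-.82 .36 -.01 0 0 0 0"

```text
time: 25.55
position: [0.5339, -0.146, 0.039]
tool_rot: [0.719, 0.695, -0.002, -0.003]
ft_force: [-10.4, -5.1, -1.3]
grip_width: 0.0006
grip_force: 5.2
```

Call:
move_arm --moves "0 .02 -.005 0 0 0 0;0 .03 -.01 0 0 0 0;0 .03 -.01 0 0 0 0"

```text
time: 25.85
position: [0.5338, -0.1457, 0.0391]
tool_rot: [0.719, 0.695, -0.003, -0.005]
ft_force: [-8.6, -4.7, -0.6]
grip_width: 0.0004
grip_force: 4.4
```

Call:
move_arm --moves "0 .02 0 0 0 0 0;0 .05 0 0 0 0 0;0 .05 0 0 0 0 0"

```text
time: 26.15
position: [0.5338, -0.1456, 0.0391]
tool_rot: [0.719, 0.695, -0.007, -0.01]
ft_force: [-19.9, -9.9, 6.6]
grip_width: 0.0005
grip_force: 10.1
```

Call:
move_arm --moves "0 -.40 .0 0 0 0 0;0 -.46 .0 0 0 0 0;.4 -.46 .0 0 0 0 0;.8 -.46 .0 0 0 0 0;.84 -.46 .0 0 0 0 0"

```text
time: 26.65
position: [0.5002, -0.0575, 0.0405]
tool_rot: [0.719, 0.695, -0.0, -0.001]
ft_force: [-0.1, 0.0, -0.4]
grip_width: 0.0005
grip_force: 0.0
```

Call:
move_arm --moves ".4 0 0 0 0 0 0;.82 0 0 0 0 0 0;.82 .1 0 0 0 0 0;.82 .2 0 0 0 0 0;.82 .28 0 0 0 0 0;.82 .34 -.01 0 0 0 0;.82 .38 -.03 0 0 0 0;.82 .43 -.04 0 0 0 0;.82 .43 -.04 0 0 0 0"

```text
time: 27.55
position: [0.5411, 0.0177, 0.0432]
tool_rot: [0.721, 0.693, -0.005, -0.005]
ft_force: [-8.4, -1.9, 0.2]
grip_width: 0.0002
grip_force: 5.9
```

Both ends are firmly home: the left stop is at 0.541 and the right at 0.534, and the difference matches the bay's yaw. Next is the catch.

Call:
move_arm --moves "0 -.25 0 0 0 0 0;0 -.38 0 0 0 0 0;0 -.38 -.45 0 0 0 0;0 -.38 -.68 0 0 0 0;.4 -.38 -.68 0 0 0 0;.81 -.38 -.68 0 0 0 0;.81 -.38 -.68 0 0 0 0;.81 -.38 -.68 0 0 0 0"

```text
time: 28.35
position: [0.5128, 0.1005, 0.1128]
tool_rot: [0.72, 0.694, 0.0, 0.0]
ft_force: [-0.0, -0.9, -0.8]
grip_width: 0.0007
grip_force: 0.0
```

```bash
python3 - <<'E'
from rig import robot
import cv2,numpy as np
from h import *
c=robot.camera("scene");t=robot.camera("top");o=robot.get_obs();print(o["position"].round(4),o["tool_rot"].round(3))
s=c["image"][150:270,240:380,::-1]
a=cv2.resize(s,None,fx=4,fy=4,interpolation=cv2.INTER_CUBIC)
b=cv2.resize(t["image"][120:250,190:420,::-1],(230,130))
a[:130,-230:]=b
cv2.imwrite("pics/s6.png",a)
E
```

```text
[0.5128 0.0994 0.1125] [ 0.721  0.693 -0.     0.   ]
```

View pics/s6.png

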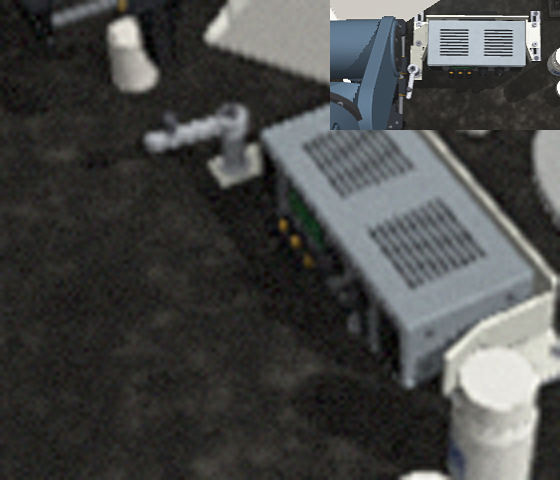

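The supply sits square in the bay, and the catch is still open, with its pin at crop pixel (168,120). I'll lower the fingers beside the pin and sweep it right.

Call:
move_arm --moves "0 0 .3 0 0 0 0;0 0 .42 0 0 0 0;0 0 .42 0 0 0 0;-.06 0 .42 0 0 0 0;-.12 0 .42 0 0 0 0;-.16 0 .42 0 0 0 0;-.16 0 .42 0 0 0 0"

```text
time: 29.15
position: [0.5121, 0.0837, 0.0711]
tool_rot: [0.721, 0.693, 0.0, 0.0]
ft_force: [0.2, -0.8, 0.3]
grip_width: 0.0008
grip_force: 0.0
```

Call:
move_arm --moves "-.04 0 0 0 0 0 0;-.08 0 0 0 0 0 0;-.12 0 0 0 0 0 0;-.16 0 0 0 0 0 0;-.20 0 0 0 0 0 0;-.20 0 0 0 0 0 0"

```text
time: 29.75
position: [0.5111, 0.0637, 0.0705]
tool_rot: [0.721, 0.693, -0.0, 0.0]
ft_force: [-0.1, -0.1, 0.1]
grip_width: 0.0005
grip_force: 0.0
```

Call:
move_arm --moves "-.04 0 0 0 0 0 0;-.08 0 0 0 0 0 0;-.12 0 0 0 0 0 0;-.14 0 0 0 0 0 0;-.14 0 0 0 0 0 0"

```text
time: 30.25
position: [0.5139, 0.0507, 0.0709]
tool_rot: [0.721, 0.693, 0.003, 0.002]
ft_force: [5.9, 5.5, -2.0]
grip_width: 0.0006
grip_force: 3.6
```

```bash
cat > cat.py <<'E'
from rig import robot
import pickle
from h import *
def ascii(c,x0,x1,y0,y1,st=1):
    g=cv2.cvtColor(c["image"],cv2.COLOR_RGB2GRAY)[y0:y1:st,x0:x1:st]
    for r in g: print("".join(" .:-=+*#%@"[min(9,int(v)//24)] for v in r))
c=robot.camera("scene");o=robot.get_obs();print(o["position"].round(4),o["ft_force"].round(1),o["grip_width"])
P=lambda *p:proj(c,np.array(p)).round(1).tolist()
x,y=o["position"][:2]
print("pivot",P([.549,.067,.055]),"pin0 top",P([.503,.074,.07]),"tip",P([x,y,.06],[x-.015,y,.06],[x+.015,y,.06]))
ascii(c,262,318,165,205)
E
python3 cat.py; python3 - <<'E'
import sys;sys.path.insert(0,'.')
import pickle
from h import *
c=pickle.load(open("c0.pkl","rb"))["scene"]
g=cv2.cvtColor(c["image"],cv2.COLOR_RGB2GRAY)[168:200,262:318]
for r in g: print("".join(" .:-=+*#%@"[min(9,int(v)//24)] for v in r))
E
```

```text
[0.5138 0.0507 0.0709] [ 5.8  6.6 -2.5] 0.00036789534619775083
pivot [[298.1, 178.8]] pin0 top [[281.8, 179.4]] tip [[289.5, 185.6], [284.6, 187.6], [294.3, 183.6]]
......:............::===+++-. .::...:::....:--=+********
.:...:::.........:===+++==-:. .-:::::::....:.:-=+++*****
::..:::.........:=++++=-::....:-::..............--=+++**
.:.........::-: :=+=--::.:.:::=-::................:--=++
:..:....::-==*- .--:.....:::::=--:....................--
..::...-====*#+: ::..:::.::..:::::......................
..:::..-+==+#%+:.:::.:::...... ..................::.....
::::...:---=++=::--:.::.......    ......................
.::...  ...:::--=--:..........   .......................
......   ..:-====---..........   .......................
........---=====-:::..........   ..:....................
.. ..---=====--::........ ....  .:---=-.................
. :--=====-::...........  .... .---:-++-................
 .-=====-:............  .  ... .--::-+*+:...........::=+
 .===-::...   ........    ......=+===*#+:...... ..:-=+**
  ::::....... ..........   .....=******=:.......:=++****
  .....................
[... 2468 characters left out ...]
*****++*#***#***
. ............ .::..   ..:-=+*****************+******#**
.. ............... .  .:==************+=*********#######
. .. ....::::... .  ..==+***********++=-=**********#####
.. ....:::::...   .:-=+***********++=----=********++=+++
.......::::.... ..==+***********++=-==----=*******+:....
............  .:=++***********++====-==-==-=*******=: ..
.......... ...=++***********++=-=--==-==-==-=+******=:..
....... ....=++******++***++=-=-----=--=====-+*******=:.
.........  -+****+******++===-=+--=--=--==-==-+******+=-
..... .....-+********+++===-=====-=+--=--==-==-+*******=
.. .. .   .-=+********==+==+-=+=====+--=--=--==-+*******
...  ..... :-=+*******+-==-=+==+-====+===-----==-++*****
```

Call:
move_arm --moves ".05 0 0 0 0 0 0;.05 0 -.3 0 0 0 0;.05 0 -.5 0 0 0 0;.5 0 -.5 0 0 0 0;.95 0 -.5 0 0 0 0;.95 0 -.5 0 0 0 0"

```text
time: 30.9
position: [0.5129, 0.1491, 0.1206]
tool_rot: [0.719, 0.695, -0.0, -0.001]
ft_force: [-1.0, -0.7, 0.5]
grip_width: 0.0006
grip_force: 0.0
```

```bash
python3 cat.py; python3 - <<'E'
from cat import *
t=robot.camera("top")
print("piv",proj(t,[.549,.067,.055]),"pin",proj(t,[.503,.074,.07]))
ascii(t,250,310,170,225)
E
```

```text
[0.5128 0.1471 0.1204] [-0.4 -0.3  0.4] 0.0004460856347206198
pivot [[298.1, 178.8]] pin0 top [[281.8, 179.4]] tip [[273.6, 165.7], [268.9, 167.6], [278.3, 163.9]]
..   .-=+**#####+-............:...........---+++********
    ..-=++*#####*-....................... ...:-=+++*****
...  .-==+**#####=........:.....................--=+++**
.... .-==+**#####=......:::........................--=++
......-==+**####*-............................:......:--
......:=++*####%+-.............................:.:......
......:-++**###*=:...............................:......
.......:-==+++=:............. ..........................
........::.:::..........................................
 .......................................................
...................................:::..................
..........:......................:---=-:................
................................-=-:-++-:...............
.....:..... ..................::==-::+#=:............:=+
.:......................:....:::=+===*#+:.........:-=+**
.......................:.......:=******=:.......:=++****
........................
[... 6511 characters left out ...]
:.......:::::...:::..::......
..................................:...:::.::::::::.........:
.................................:::::::.::::::::.........::
.............................::..:::::::.::::::::........:::
..:::......................:::::.:::::::.::::::::......:::::
::::::.....................:::::::::::::..::::::.......:::::
:::::::...................::::::::::::::::::::::.......:::::
:::::::....................:::::::::::::::.:..::........::::
::::::::::.................::::..:::::::::.....:........:...
::::::::::....................::.:::::::::..................
:::::::::.....................::.::::::.:...................
:::::::::......................:..::::................::....
```

The top view now shows the catch about half shut: post at about (272,188), pin at about (287,203), tip at about (293,209). The first sweep worked. Next I'll push it +x from the front.

```bash
python3 - <<'E' | tail -3
from cat import *
t=pickle.load(open("c0.pkl","rb"))["top"]
a=plane(t,[(272,188)],.058)[0];b=plane(t,[(287,203)],.068)[0];c2=plane(t,[(292.5,209)],.055)[0]
print(a.round(4),b.round(4),c2.round(4),np.linalg.norm(a-b),np.linalg.norm(a[:2]-c2[:2]));r=b-a
print("theta",np.degrees(np.arctan2(-r[0],-r[1]))+0, "corr for bay yaw -2.2")
print(robot.get_obs()["position"])
E
```

```text
[0.5463 0.068  0.058 ] [0.5131 0.0369 0.068 ] [0.5024 0.0271 0.055 ] 0.04661987582274546 0.06004037398325914
theta 46.83889442368721 corr for bay yaw -2.2
[0.51336349 0.14454928 0.12017428]
```

Call:
move_arm --moves "-.3 -.27 0 0 0 0 0;-.65 -.27 0 0 0 0 0;-1 -.27 0 0 0 0 0;-1 -.27 .2 0 0 0 0;-1 -.27 .2 0 0 0 0"

```text
time: 31.6
position: [0.4817, 0.0443, 0.0992]
tool_rot: [0.722, 0.692, -0.002, -0.002]
ft_force: [0.8, 0.3, -0.3]
grip_width: 0.0002
grip_force: 0.0
```

Call:
move_arm --moves "-.11 0 .0 0 0 0 0;-.11 0 .2 0 0 0 0;-.11 0 .3 0 0 0 0;-.11 0 .3 0 0 0 0"

```text
time: 32.0
position: [0.4821, 0.0355, 0.0698]
tool_rot: [0.72, 0.694, -0.001, -0.001]
ft_force: [0.3, 0.6, 0.2]
grip_width: 0.0001
grip_force: 0.0
```

Call:
move_arm --moves "0 .04 0 0 0 0 0;0 .08 0 0 0 0 0;-.01 .12 0 0 0 0 0;-.02 .16 0 0 0 0 0;-.03 .20 0 0 0 0 0;-.03 .20 0 0 0 0 0"

```text
time: 32.6
position: [0.5028, 0.0316, 0.0706]
tool_rot: [0.721, 0.693, -0.0, -0.0]
ft_force: [-1.0, 0.2, 0.1]
grip_width: 0.0001
grip_force: 0.4
```

Call:
move_arm --moves "-.01 .04 0 0 0 0 0;-.02 .08 0 0 0 0 0;-.03 .12 0 0 0 0 0;-.04 .16 0 0 0 0 0;-.05 .20 0 0 0 0 0;-.05 .20 0 0 0 0 0"

```text
time: 33.2
position: [0.5235, 0.0258, 0.0705]
tool_rot: [0.721, 0.693, 0.0, 0.0]
ft_force: [-1.0, -0.7, -0.2]
grip_width: 0.0008
grip_force: 0.8
```

Call:
move_arm --moves "0 .02 0 0 0 0 0;0 .04 0 0 0 0 0;0 .04 0 0 0 0 0"

```text
time: 33.5
position: [0.5274, 0.0259, 0.0707]
tool_rot: [0.721, 0.693, 0.001, 0.001]
ft_force: [-0.3, -0.6, 0.0]
grip_width: 0.001
grip_force: 0.5
```

Not on its stop yet, so I'll keep going until it resists.

Call:
move_arm --moves "0 .02 0 0 0 0 0;0 .04 0 0 0 0 0;0 .04 0 0 0 0 0"

```text
time: 33.8
position: [0.5314, 0.0257, 0.0707]
tool_rot: [0.721, 0.693, 0.0, 0.0]
ft_force: [-0.8, 0.2, -1.3]
grip_width: 0.0007
grip_force: 0.4
```

Call:
move_arm --moves "0 .02 0 0 0 0 0;0 .04 0 0 0 0 0;0 .04 0 0 0 0 0"

```text
time: 34.1
position: [0.5328, 0.0257, 0.0704]
tool_rot: [0.72, 0.694, -0.001, -0.002]
ft_force: [-4.0, -1.6, 2.3]
grip_width: 0.0006
grip_force: 2.4
```

Call:
move_arm --moves "0 .02 0 0 0 0 0;0 .03 0 0 0 0 0;0 .03 0 0 0 0 0"

```text
time: 34.4
position: [0.533, 0.0257, 0.0703]
tool_rot: [0.72, 0.694, -0.003, -0.004]
ft_force: [-9.0, -2.6, 5.8]
grip_width: 0.0005
grip_force: 4.4
```

Call:
move_arm --moves "0 -.3 0 0 0 0 0;0 -.4 0 0 0 0 0;0 -.4 -.4 0 0 0 0;0 -.4 -.8 0 0 0 0;.4 -.4 -.8 0 0 0 0;.8 -.4 -.8 0 0 0 0;1 -.4 -.8 0 0 0 0"

```text
time: 35.1
position: [0.5032, 0.1294, 0.1516]
tool_rot: [0.72, 0.694, 0.002, 0.001]
ft_force: [0.7, -1.0, -0.2]
grip_width: 0.0005
grip_force: 0.0
```

Call:
move_arm --moves ".5 0 0 0 0 0 0;.9 0 0 0 0 0 0;.9 0 0 0 0 0 0"

```text
time: 35.4
position: [0.5065, 0.2217, 0.1512]
tool_rot: [0.719, 0.695, 0.003, 0.001]
ft_force: [-0.6, -0.8, 0.5]
grip_width: 0.0008
grip_force: 0.0
```

```bash
python3 - <<'E' | tail -48
from cat import *
t=robot.camera("top")
ascii(t,260,310,165,205)
im=t["image"].astype(int);m=((im[:,:,2]-im[:,:,0]>8)&(im.sum(2)>330)).astype(np.uint8)
m[:,:275]=0;m[:,400:]=0;m[:125]=0;m[205:]=0
P=[(x,np.flatnonzero(m[:,x])[-1]+.5) for x in range(295,376)]
W=plane(t,P,.062);k=np.polyfit(W[:,1],W[:,0],1)
print("front edge yaw",np.degrees(np.arctan(-k[0])),"x",np.polyval(k,[.03,-.065,-.16]).round(4))
c0=pickle.load(open("c0.pkl","rb"))
for n in("top","scene"):
    a=c0[n]["image"].astype(int);b=(t if n=="top" else c)["image"].astype(int)
    r=[(188,226,185,215),(408,444,160,222)] if n=="top" else [(262,282,150,176),(330,380,232,292)]
    print(n,[np.abs(a[y0:y1,x0:x1]-b[y0:y1,x0:x1]).mean().round(1) for x0,x1,y0,y1 in r])
print(robot.get_obs()["position"],robot.get_obs()["time"])
E
```

```text
.....:..::.........:..........       .. . . ....::.....-
.:....::.............:..........    .  .  . . ..::.....:
.::........ ............:...... .     .... .............
....::...............::.:........  .. ......   .. ......
.:........:==+##*==+*#%###*=*%########%*-.........
:.........=#%%%%%#**#%%%@@*=*%########%#**********
..........=#%%%%%%%%%%*.+#==*%#########%%%%%%%%%%%
..........=#%%%%%%%%%%*-#*:=#%#########*-.........
..........=#%##%%%%%#%*+#=-=#%##########********+=
:.........*@#########%#**--=#%##########%%%%%%%%%%
:.........*@##%#####%%%@*--=###########*-.......::
::........*@%%%%##%%%#%#=--=############+=========
:.........+%%%%%%%%%%%#*--:=###########%%%%%%%%%%%
::........+%%%%%%%%%###=--:=###########*-:::::::::
::........+%%%%%%%%%##*---:=############+======::-
::........+%%%%%%%%%%%*---.=#############%%%%%%%%%
::........+%%%##%%%###=--:.=##############%%%%%%##
::........+%%###%##%#=---..=###############%%%%###
::....... +%%#####%%#*--:..=###############%%%%###
::....... +%%#%%%%%%%#+-:..=#%####################
::........+%%%%%%%%%%#=....+######################
::...
[... 649 characters left out ...]
........
.........=##*+-:-=*+++............................
.........=#%#*****++#*............................
:........=#%%#+++*##%*............................
.........=#%%%%%%%%%%#............................
.........=#%%%%%%%%%@#............................
..........  .....    .............................
..................................................
..................................................
..................................................
..................................................
front edge yaw 0.012922571541905308 x [0.547  0.5471 0.5471]
top [np.float64(2.5), np.float64(0.9)]
scene [np.float64(3.8), np.float64(10.5)]
[0.50561377 0.21791796 0.15069388] 35.5
```

```bash
python3 -c "
from rig import robot
print(robot.hand_in())"
```

```text
the job is handed in; nothing more can be done
None
```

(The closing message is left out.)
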